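Clamp a forming block in the undercut holder

TASK

Set the small steel forming block upright on the bed of the clamp fixture with its thin toe pointing at the overhanging retainer, and slide it in under the overhang until the toe bears firmly on the stop hidden inside; the stop's depth changes, so go by feel. Then push the wedge slide in behind the block until it is snug, so that the block stays clamped between wedge and stop when you let go. Press only gently, about as hard as one finger (10 to 15 N, never over 30 N), and leave the other things on the bench where they are.

Things in the scene. Friction and masses are not known exactly. Their poses are not given: they have to be found in the camera images.
- block_grip (a point): Middle of the loose steel forming block's grip, 42 mm long (x) x 30 mm wide (y), 10 to 46 mm above the underside; this point is 28 above it. +x = towards the thin toe. From here the toe's front end is 43 ahead, the grip's faces 21 ahead and behind; a round nub on the heel (radius 8, 9 high) ends 25 behind. Grip across y; fingertips at least 12 above the underside clear foot, wedge and pocket walls.
- block: The same block, about 0.35 kg, three dark grooves across its top. Origin: middle of the underside of its foot (64 x 36 x 10 mm), 11 ahead of and 28 below block_grip; axes as there. The foot's front 22 stick out beyond the grip as the toe.
- retainer: Fixed overhang (all in mm). Origin: middle of the pocket's mouth, on the bed (12 above the bench). x = into the pocket, y = left, z = up. Overhang from x 0 to 39, underside 12 above the bed, top 26. Side walls at y -20 and +20, flared lead-ins from x -9 to 0. Hidden rigid stop: face somewhere from x 9 to 17, different every time, cannot be seen; with the block home block_grip is at x -34 to -26.
- fixture: Fixed dark steel plate that carries retainer and wedge slide, 140 (x) x 112 (y) x 12 mm thick; it reaches from x -104 to 36 and y -52 to 60 in the retainer's frame; its top is the flat bed. Origin: on the bench, 30 before the mouth; axes as the retainer's.
- wedge_tab (a point): Middle of the outer (+y) face of the wedge slide's upright push tab, 38 mm wide (retainer x), 12 mm thick, top 12.5 above this point, bottom 21 below. It is 22 above the bed and, at joint value 0, at retainer x -65, y +98. Pushed on this face along retainer -y; axes as the retainer's.
- lamp_front (a point): Middle of the lower front edge of the bench lamp head, a fixed grey bar (mm) 412 wide (y), 94 deep (from here to +x), 50 high, that hangs over the back of the bench: keep the hand and wrist clear of it.
- wedge (a joint): Travel of the wedge slide, m: 0 drawn back, 0.078 full; starts at 0 to 0.008, grows as the tab is pushed along retainer -y. The wedge is 9 mm high, tapers 0.3; its face at 0 runs from retainer (mm) x -62, y +32 to x -46, y +86. It meets the nub of a home block at 0.040 to 0.069 m. 5 N of friction, stays where left, locks by friction once tight.
- charcoal_block: black soldering block, 64x117x30, lying; bystander; origin at the middle of its underside (sizes in mm)
- borax_dish: white round dish, 72 across, 18 high; bystander; origin at the middle of its underside (sizes in mm)
- chasing_hammer: small hammer with wooden handle, 196 long, 26 high, lying; bystander; origin at the middle of its underside (sizes in mm)
- polish_jar: white jar with black lid, 54 across, 50 high; bystander; origin at the middle of its underside (sizes in mm)
- ring_clamp: orange ring clamp, 118 long, 26 thick, lying; bystander; origin at the middle of its underside (sizes in mm)
- tweezers: steel tweezers, 142 long, 9 high, lying; bystander; origin at the middle of its underside (sizes in mm)
Not all that is in view belongs to the job. Leave any purple look-alike of the block alone.

How it is judged:
By the outcome, as a careful person would: the job done as asked, in the order asked, and still so for the second after the job is handed in, with the robot touching nothing.
It also fails if it takes over 54 s, if anything falls off the work surface, if the arm or the gripper's body presses on something with over 40 N, if the wrist force passes 120 N, or if a joint passes its speed limit or range.

ROBOT

A 6-joint arm with a two-finger parallel gripper is mounted at the origin on a cart in front of the work surface, level with it; the furniture and walls round the work are solid. World frame = base frame: x ahead of the robot, y to its left, z up, the work surface at z = 0. Lengths are in mm, angles in rad, forces in N, time in s.
With the tool pointing down it reaches from about 325 to 900 mm from the base axis. Payload 6.1 kg.
Tool frame: the origin (TCP) lies between the finger pads; the fingertips stand 8 mm ahead of it and the grasp point (between the pads) lies 11 mm behind it; y points along the fingers, x is the direction in which the jaws open and shut, and the axes are right-handed (so a half turn about y gives the same grasp; the last joint's range is limited). The gripper opens to 85 mm and grips with 20 to 120 N. Pads are 22 mm wide; open, the fingers measure 114 mm over their backs; the gripper's body (76 mm by 85 mm) begins 54 mm behind the grasp point. The pads swing forward as they close: fully open they stand 13 mm farther back than shut.
Start: joints at [1.048, 0.22, 1.526, -0, 1.395, -0.126], TCP at [241.541, 576.432, 239.3] pointing down, gripper open.
Joint ranges: [-2.98, 2.98], [-0.91, 2.08], [0.09, 2.57], [-1.24, 4.39], [0.2, 2.65], [-2.68, 2.68]. Speed limits (rad/s): [2.57, 2.57, 3.01, 3.14, 3.14, 3.14].

INTERFACE

Orientations are given as a unit quaternion [w, x, y, z].
In Python, from station import robot gives the robot as it stands. The module is installed in compiled form; this text tells all that it offers.
- The arm moves only by the tool move_arm, never from a script. Its arguments are lists of equal length, an entry for each row: "slide": the shift along the tool's x, y, z in mm, a list of three; "twist": the turn about the tool's y in degrees. A call has 1 to 20 rows; each row shifts and turns the commanded pose from where the row before left it, along the tool's axes as they then stand; what a row does not reach is not made up. A row lasts 1/12 s, in which the tool goes at most 41.7 mm and 7.16 degrees, less where a joint would pass 70% of its speed; a pose out of reach is approached as far as the arm can. A call with a gripper value outside its range is refused whole. "gripper" is the gripper's target within -1 to 1 (fully open at 1, half-way at 0, shut at -1), set as the call begins (left out, the last holds). The fingers move at their own pace and stop on an object; the grip force is fixed at half the most. Time passes only in rows, so rows that do not move let the fingers close. It gives the time, the measured TCP pose, the force and the opening at its end, in the units of the state.
- robot.state(): the state, without advancing time (a new reading comes with each control period).
- robot.snapshot(name): name is "scene" or "side" or "wrist"; returns (picture, depth): 420x560x3 uint8, red, green, blue; 420x560 float32, mm along the optical axis (not along the pixel's ray), 0 where there is no reading.
- robot.calibration(name): a dict with "fov_y" (degrees; the focal length in pixels is half the picture's height over the tangent of half this angle, whatever the lens; pixels are square), "cx", "cy" (the principal point, pixels), "extrinsics" (4x4, takes a point from world to camera coordinates). Camera axes: x right, y down, z forward; pixel columns grow to the right and rows downward; lengths in mm; the calibration is good to about 2 mm. A picture is of the moment at which its call begins: read the wrist's pose just before it. calibration takes no time and is no camera call; for the wrist camera it gives the pose at the moment of the call.
- robot.sign_off(): hands the job in, once; it reports no verdict.
The state is a dict: "time_s": time; "q": joint angles; "joint_velocities": joint speeds; "tau": joint torques, N m; "tool_pos": TCP position; "ee_rot": TCP orientation; "ft_force": force on the tool from outside, world axes, zero at the start; "ft_torque": the same for the moment, N m; "finger_gap": finger opening in mm.
Only numpy, scipy, OpenCV 4.12 (cv2) and the standard library are available. Lean on these libraries where they do the work, as an engineer would, in place of code of your own. Each camera call takes 0.05 s, during which the arm holds its last target. There are 200 camera calls.

## Working session

There is one attempt and no reset: what is moved stays moved. The work goes in short steps, Python scripts to look and compute and a tool call to move; the robot and the scene stay as the last step left them, time stands still between calls to the robot, and variables do not carry over. Pictures are saved under pics/ and viewed, about 8 in all and at most 12, crops included, and the job is handed in when it is done.

Besides the shell and the picture viewer there is one more tool, called after "Call:" as name(argument=value, ...) on one line, values as JSON. move_arm: Moves the arm, as the interface text tells. Its arguments: {"type":"object","properties":{"slide":{"type":"array"},"twist":{"type":"array"},"gripper":{"type":"number"}},"required":["slide","twist"]}

```bash
mkdir -p pics
cat > h.py <<'E'
import numpy as np, cv2
from station import robot
def snap(n,f):
    c=robot.calibration(n); im,d=robot.snapshot(n)
    cv2.imwrite(f'pics/{f}.png',im[:,:,::-1]); np.savez(f'pics/{f}.npz',im=im,d=d,E=c['extrinsics'],fov=c['fov_y'],cx=c['cx'],cy=c['cy'])
    return load(f)
def load(f): return dict(np.load(f'pics/{f}.npz'))
def ray(s,u,v):
    f=s['im'].shape[0]/2/np.tan(np.radians(s['fov'])/2)
    E=s['E'];R=E[:3,:3];t=E[:3,3]
    return -R.T@t, R.T@np.array([(u-s['cx'])/f,(v-s['cy'])/f,1.])
def onz(s,u,v,z):
    o,d=ray(s,u,v); return o+d*(z-o[2])/d[2]
def cloud(s):
    h,w=s['d'].shape; f=h/2/np.tan(np.radians(s['fov'])/2)
    v,u=np.mgrid[:h,:w]; d=s['d']
    P=np.stack([(u-s['cx'])/f*d,(v-s['cy'])/f*d,d],-1)
    W=(P-s['E'][:3,3])@s['E'][:3,:3]; W[d<=0]=np.nan; return W
def proj(s,p):
    h=s['im'].shape[0]; f=h/2/np.tan(np.radians(s['fov'])/2)
    c=s['E'][:3,:3]@np.array(p)+s['E'][:3,3]; return np.round([s['cx']+f*c[0]/c[2], s['cy']+f*c[1]/c[2]],1)
E
python3 - <<'E'
from h import *
a=snap('scene','scene0');b=snap('side','side0')
for s in (a,b): print(s['fov'],s['cx'],s['cy'],s['E'].round(2).tolist())
print(robot.state())
E
```

```text
55.927476873602906 279.4274573900699 214.71455134014457 [[0.61, -0.79, -0.02, -252.14], [-0.62, -0.46, -0.63, 426.99], [0.49, 0.4, -0.77, 816.93], [0.0, 0.0, 0.0, 1.0]]
51.029733481199486 282.36072120167614 205.1044012997677 [[0.99, -0.12, 0.01, -475.34], [-0.07, -0.62, -0.78, 190.65], [0.1, 0.78, -0.62, 1298.55], [0.0, 0.0, 0.0, 1.0]]
{'time_s': 0.1, 'q': array([ 1.04789510e+00,  2.21185582e-01,  1.52751017e+00, -3.76100271e-06,
        1.39471264e+00, -1.26088153e-01]), 'joint_velocities': array([-0.00092645, -0.00161382,  0.00024626, -0.00188477,  0.00041262,
        0.00110191]), 'tau': array([ 1.22039233e-03, -4.98241568e+01, -3.90547121e+01, -2.90517419e-04,
        5.53736594e-03, -2.86528177e-05]), 'tool_pos': array([241.27517528, 575.96266106, 238.27776715]), 'ee_rot': array([-0.58845758,  0.58903096,  0.39106291, -0.39221169]), 'ft_force': array([ 0.09478323, -0.57640026,  0.15322307]), 'ft_torque': array([-0.01421587,  0.02891927,  0.0083301 ]), 'finger_gap': 85.3694378876993}
```

View pics/scene0.png

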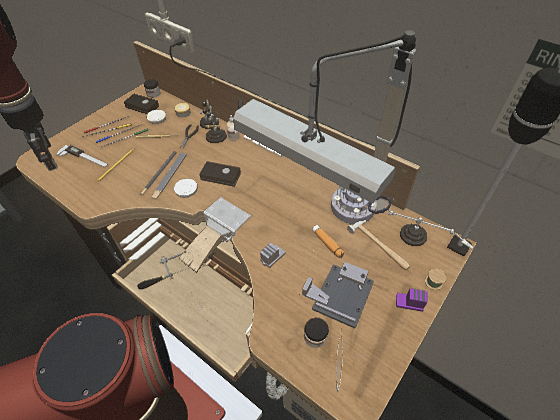

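View pics/side0.png

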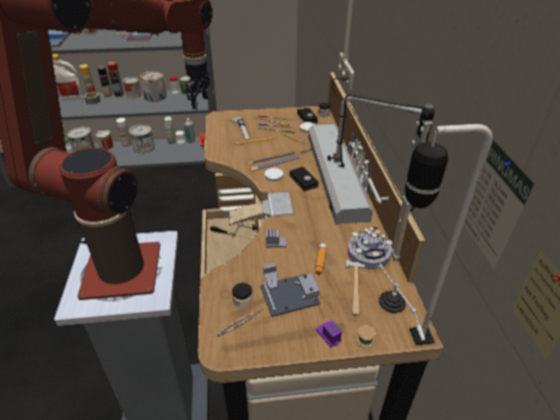

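The steel block is at scene (272,253), and the purple look-alike at (412,299) is to be left alone. The fixture is at (343,295), with the wedge tab near (312,290) and the retainer near (353,273). I'll confirm with one enlarged crop.

Run:
```python
from h import *
a=load('scene0');W=cloud(a)
c=a['im'][225:335,245:385,::-1]
cv2.imwrite('pics/crop0.png',cv2.resize(c,None,fx=5.6,fy=5.4,interpolation=cv2.INTER_CUBIC))
for n,(u,v) in dict(block=(272,253),bed=(340,300),ret=(353,270),tab=(310,288),purple=(412,299),bench=(300,330)).items(): print(n,W[v,u].round(0),a['d'][v,u])
# lamp
for u,v in [(240,120),(300,155),(375,190)]: print(W[v,u].round(0))
# cloud heights over fixture area, as height map
z=W[...,2]
for nm,lo,hi,box in [('blocktop',40,52,(225,335,245,300)),('bed',9,15,(240,335,295,385)),('ret',33,43,(250,300,325,385)),('tab',40,50,(260,320,295,335))]:
  v0,v1,u0,u1=box; m=(z[v0:v1,u0:u1]>lo)&(z[v0:v1,u0:u1]<hi); P=W[v0:v1,u0:u1][m]
  if len(P)>5:
    r=cv2.minAreaRect(P[:,:2].astype(np.float32)); print(nm,len(P),np.round(r[0],1),np.round(r[1],1),round(r[2],1),P[:,2].mean().round(1))
```

```text
block [447.  49.  45.] 1022.12573
bed [ 457. -155.    9.] 973.6341
ret [ 532. -143.   39.] 992.9195
tab [436. -80.  18.] 987.0301
purple [ 544. -296.   44.] 934.421
bench [ 339. -119.   -2.] 939.00775
[594. 258. 281.]
[591.  70. 266.]
[ 595. -127.  269.]
blocktop 166 [450.5  61.8] [31.7 41.7] 82.0 44.8
bed 1544 [ 528.  -115.7] [261.4 163.4] 12.8 11.4
ret 354 [ 529.3 -146.1] [41.9 63.9] 12.9 37.1
tab 89 [ 400.9 -103.9] [115.7  26.7] 47.7 45.5
```

View pics/crop0.png

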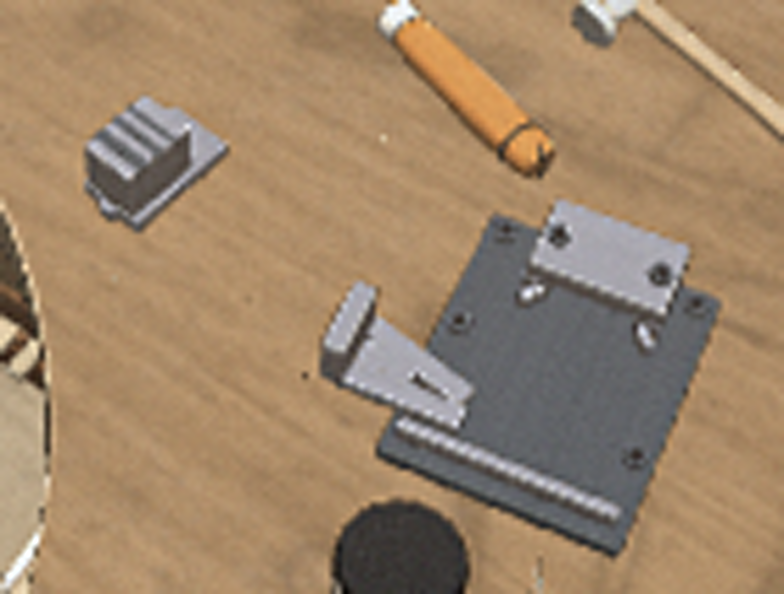

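```bash
cat >> h.py <<'E'
from scipy.spatial.transform import Rotation as Ro
def pose():
    s=robot.state(); q=s['ee_rot']; return s['tool_pos'],Ro.from_quat([q[1],q[2],q[3],q[0]]).as_matrix(),s
E
python3 - <<'E'
from h import *
a=load('scene0')
f=lambda L,z:np.array([onz(a,245+(x+.5)/5.6-.5,225+(y+.5)/5.4-.5,z) for x,y in L])
def show(n,L,z):
    P=f(L,z)[:,:2]; print(n,P.round(0).tolist(),'c',P.mean(0).round(1))
    for i in range(len(P)):
        d=P[(i+1)%len(P)]-P[i]; print('   edge',np.hypot(*d).round(0),np.degrees(np.arctan2(d[1],d[0])).round(1))
show('fix',[(498,213),(720,300),(617,553),(378,450)],12)
show('ret',[(558,200),(690,245),(668,315),(530,262)],38)
show('blk',[(85,148),(145,97),(190,128),(133,185)],46)
show('toe',[(228,150),(138,230)],10)
show('tab top',[(322,345),(358,282),(378,290),(345,350)],46.5)
p,R,s=pose(); print(p,R.round(3))
E
```

```text
fix [[533.0, -87.0], [553.0, -193.0], [417.0, -220.0], [397.0, -113.0]] c [ 474.9 -153.5]
   edge 108.0 -79.5
   edge 139.0 -168.8
   edge 109.0 100.7
   edge 139.0 10.8
ret [[540.0, -112.0], [555.0, -172.0], [517.0, -183.0], [504.0, -120.0]] c [ 529.  -146.9]
   edge 62.0 -76.6
   edge 40.0 -164.4
   edge 64.0 101.3
   edge 37.0 12.2
blk [[430.0, 76.0], [470.0, 72.0], [468.0, 44.0], [427.0, 45.0]] c [448.7  59.1]
   edge 40.0 -5.2
   edge 28.0 -93.6
   edge 41.0 178.8
   edge 31.0 84.2
toe [[488.0, 37.0], [425.0, 42.0]] c [456.6  39.7]
   edge 63.0 174.8
   edge 63.0 -5.2
tab top [[409.0, -73.0], [445.0, -67.0], [447.0, -77.0], [413.0, -83.0]] c [428.5 -75.1]
   edge 36.0 9.7
   edge 10.0 -78.9
   edge 34.0 -169.8
   edge 10.0 112.7
[241.27517528 575.96266106 238.27776715] [[ 0.386 -0.001 -0.922]
 [ 0.922 -0.002  0.386]
 [-0.002 -1.     0.   ]]
```

Call:
move_arm(slide=[[-24.7,4,-24.4],[-24.7,4,-24.4],[-24.7,4,-24.4],[-24.7,4,-24.4],[-24.7,4,-24.4],[-24.7,4,-24.4],[-24.7,4,-24.4],[-24.7,4,-24.4],[-24.7,4,-24.4],[-24.7,4,-24.4],[-24.7,4,-24.4],[-24.7,4,-24.4],[-24.7,4,-24.4],[-24.7,4,-24.4],[-24.7,4,-24.4],[-24.7,4,-24.4],[0,0,0],[0,0,0],[0,0,0],[0,0,0]], twist=[0,0,0,0,0,0,0,0,0,0,0,0,0,0,0,0,-6,-6,-5.7,0])

```text
time_s: 1.77
tool_pos: [448.6, 60.6, 174.9]
ee_rot: [0.521, -0.521, -0.478, 0.478]
ft_force: [0.3, -0.5, -0.2]
finger_gap: 85.6
```

Run:
```python
from h import *
a=load('scene0');W=cloud(a)
P=W[95:195,225:400].reshape(-1,3);P=P[(P[:,2]>150)&(P[:,0]>400)]
print('lamp',np.nanpercentile(P,[1,50,99],axis=0).round(0))
p,R,s=pose();print(p.round(1),R.round(3).tolist(),s['q'].round(2))
b=snap('wrist','w1')
print('proj',proj(b,(449,60,46)))
```

```text
lamp [[ 590. -130.  154.]
 [ 659.   55.  270.]
 [ 841.  372.  368.]]
[448.6  60.6 174.9] [[0.085, -0.001, -0.996], [0.996, 0.0, 0.085], [-0.0, -1.0, 0.001]] [-0.04 -0.14  2.03  0.    1.26 -1.53]
proj [276.2 202.9]
```

View pics/w1.png

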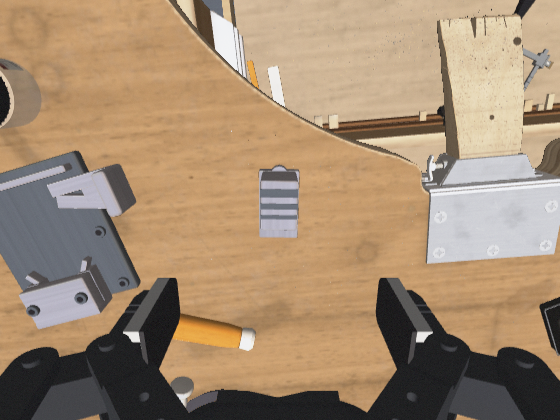

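The block is at wrist (279,203), centred between the fingers and with its toe pointing down the picture (+x). The fixture is at the left, with the wedge tab at (118,190) and the retainer at (65,300).

Run:
```python
from h import *
b=load('w1');W=cloud(b);z=W[...,2]
def rect(n,box,lo,hi):
  v0,v1,u0,u1=box; Z=z[v0:v1,u0:u1]; m=(Z>lo)&(Z<hi); m=cv2.erode(m.astype(np.uint8),np.ones((2,2)))>0
  P=W[v0:v1,u0:u1][m]; r=cv2.minAreaRect(P[:,:2].astype(np.float32)); print(n,len(P),np.round(r[0],1),np.round(r[1],1),round(r[2],1),np.median(P[:,2]).round(1))
rect('blktop',(155,250,245,315),38,55)
rect('foot+',(155,250,245,315),6,55)
rect('ret',(255,335,15,120),33,45)
rect('tab',(150,225,45,145),40,52)
P=W[240:320,0:140].reshape(-1,3)
m=(z>7)&(z<16);m[:, 145:]=0;m[:140]=0;m[335:]=0
P=W[m];print('bed',len(P),np.median(P[:,2]))
```

```text
blktop 1803 [451.8  62.2] [29.2 41.5] 84.3 45.1
foot+ 2574 [461.8  61.3] [34.7 67.3] 84.4 44.8
ret 2567 [ 531.3 -144.6] [39.  63.6] 11.2 37.3
tab 692 [431.3 -72.8] [37.2 11.6] 12.0 45.2
bed 10901 11.265835887093703
```

Call:
move_arm(slide=[[1.9,10,-3.1],[0,25,0],[0,30,0],[0,30,0],[0,25,0],[0,20,0],[0,10,0],[0,0,0],[0,0,0]], twist=[0.7,0,0,0,0,0,0,0,0])

```text
time_s: 2.57
tool_pos: [451.9, 62.9, 25.1]
ee_rot: [0.525, -0.524, -0.474, 0.474]
ft_force: [0.2, 0.3, -0.2]
finger_gap: 85.5
```

Call:
move_arm(slide=[[0,0,0],[0,0,0],[0,0,0],[0,0,0],[0,0,0],[0,0,0],[0,0,0],[0,0,0],[0,0,0],[0,0,0]], twist=[0,0,0,0,0,0,0,0,0,0], gripper=-1)

```text
time_s: 3.4
tool_pos: [453.1, 62.4, 26.4]
ee_rot: [-0.524, 0.525, 0.475, -0.474]
ft_force: [-1.7, -0.9, 6.4]
finger_gap: 29.0
```

Call:
move_arm(slide=[[0,-10,0],[0,-30,0],[0,-40,0],[-20,0,-2],[-34,0,-4],[-38,0,-4],[-38,0,-4],[-36,0,-4],[-33,0,-3.4],[-22.5,0,-2.4],[0,0,0],[0,0,0],[0,0,0],[0,0,0],[0,0,0]], twist=[0,0,0,0,0,0,0,0,0,0,-6,-6,-4.8,0,0])

```text
time_s: 4.65
tool_pos: [453.1, -159.8, 105.1]
ee_rot: [0.451, -0.45, -0.545, 0.545]
ft_force: [0.0, -0.4, -4.5]
finger_gap: 29.3
```

Run:
```python
from h import *
p,R,s=pose();print(p.round(1),R.round(3).tolist(),s['q'].round(2),s['ft_force'],s['finger_gap'])
b=snap('wrist','w2');a=snap('scene','s2')
c=a['im'][210:330,280:400,::-1]
cv2.imwrite('pics/v2.png',np.hstack([cv2.resize(b['im'][:,:,::-1],(500,375)),cv2.resize(c,(375,375),interpolation=cv2.INTER_CUBIC)])[:, :])
im=cv2.imread('pics/v2.png');cv2.imwrite('pics/v2.png',cv2.resize(im,(800,343)))
for s,n in ((b,'w'),(a,'s')):
  W=cloud(s); x=W.reshape(-1,3)
  m=(abs(x[:,0]-529)<45)&(abs(x[:,1]+147)<55)&(x[:,2]>33)&(x[:,2]<43)
  P=x[m]; 
  if len(P)>10: r=cv2.minAreaRect(P[:,:2].astype(np.float32)); print(n,len(P),r)
```

```text
[ 453.1 -159.8  105.1] [[-0.189, -0.001, -0.982], [0.982, 0.001, -0.189], [0.001, -1.0, 0.001]] [-0.5   0.02  2.02  0.    1.11 -2.26] [ 0.04833974 -0.40829013 -4.52091721] 29.3254746013421
w 134 ((545.4020385742188, -141.73678588867188), (13.242391586303711, 55.37427520751953), 15.941560745239258)
s 20 ((528.2471313476562, -150.5023956298828), (15.698506355285645, 62.5119743347168), 34.306949615478516)
```

View pics/v2.png

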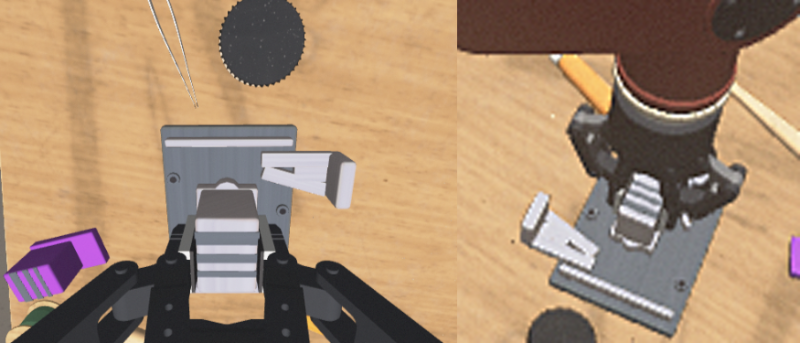

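The block is held upright, aligned with the fixture and centred over the bed. The bed's rear corners are visible at wrist-panel (163,128) and (297,126). I'll get the offset from the depth.

Run:
```python
from h import *
b=load('w2');W=cloud(b).reshape(-1,3);im=b['im'].reshape(-1,3).astype(int)
m=(W[:,2]>7)&(W[:,2]<16)&(W[:,0]<470)&(abs(W[:,1]+155)<70)&(abs(W[:,0]-430)<50)&(im[:,0]-im[:,2]<15)
P=W[m]
near=P[P[:,0]<440]
r=cv2.minAreaRect(near[:,:2].astype(np.float32));print('near bed',r)
y=np.radians(11.2);c,s=np.cos(y),np.sin(y)
for deg in (10.5,11.2,12):
  y=np.radians(deg);c,s=np.cos(y),np.sin(y)
  X=P[:,0]*c+P[:,1]*s;Y=-P[:,0]*s+P[:,1]*c
  k=(X<np.percentile(X,.3)+25)
  bins=[np.percentile(Y[k],[.3,99.7]).round(1), np.percentile(X,.3).round(1)]
  # edge slopes: left/right edge y at two x bands
  e=[]
  x0=X.min()
  for q in range(3,30,6):
    kk=(X>x0+q)&(X<x0+q+6); e.append(np.percentile(Y[kk],[.5,99.5]).round(1).tolist())
  xs=[]
  ylo,yhi=np.percentile(Y[k],[1,99])
  for q in np.linspace(ylo+5,yhi-5,5): 
    kk=abs(Y-q)<4; xs.append(np.percentile(X[kk],.5).round(1))
  print(deg,bins,e,xs)
  o=np.array([453.1,-159.8]);print('tcp in frame',o[0]*c+o[1]*s,-o[0]*s+o[1]*c)
  m2=(W[:,2]>118)&(W[:,2]<132)&(abs(W[:,0]-453)<30)&(abs(W[:,1]+160)<25); Q=W[m2]
r=cv2.minAreaRect(Q[:,:2].astype(np.float32));print('blk top',len(Q),r,np.median(Q[:,2]))
```

```text
near bed ((422.18438720703125, -153.07330322265625), (129.4033966064453, 61.04148483276367), 77.85176849365234)Traceback (most recent call last):
  File "<stdin>", line 17, in <module>
    return _quantile_unchecked(
        a, q, axis, out, overwrite_input, method, keepdims, weights)
    return _ureduce(a,
                    func=_quantile_ureduce_func,
    ...<5 lines>...
                    overwrite_input=overwrite_input,
                    method=method)
    r = func(a, **kwargs)
    result = _quantile(arr,
                       quantiles=q,
    ...<2 lines>...
                       out=out,
                       weights=wgt)
    slices_having_nans = np.isnan(arr[-1, ...])
                                  ~~~^^^^^^^^^
IndexError: index -1 is out of bounds for axis 0 with size 0
```

Run:
```python
from h import *
b=load('w2');im=b['im'].astype(int);sat=im.max(2)-im.min(2)
m=((im[...,0]-im[...,2]<8)&(sat<50)).astype(np.uint8); m=cv2.morphologyEx(m,cv2.MORPH_OPEN,np.ones((5,5)))
def line(pts):
    P=np.array([onz(b,u,v,12)[:2] for u,v in pts]); vx,vy,x,y=cv2.fitLine(P.astype(np.float32),cv2.DIST_HUBER,0,.01,.01).ravel(); return P,np.array([vx,vy]),np.array([x,y])
L=[];Rr=[];N=[]
for v in range(168,240,3):
    r=m[v]; u=235
    while u>0 and r[u-1] and True: u-=1
    L.append((u-.5,v))
for u in range(212,352,4):
    col=m[:,u]; v=165
    while v>0 and col[v-1]: v-=1
    N.append((u,v-.5))
for n,p in (('left',L),('near',N)):
    P,d,o=line(p); print(n,p[0],p[len(p)//2],p[-1],'ang',np.degrees(np.arctan2(d[1],d[0])).round(2),o.round(1))
    if n=='left': dl,ol=d,o
    else: dn,on=d,o
t=np.linalg.solve(np.array([dl,-dn]).T,on-ol);cor=ol+t[0]*dl
print('corner',cor)
for yd in (10.5,11.2,12):
    c,s=np.cos(np.radians(yd)),np.sin(np.radians(yd));Rm=np.array([[c,-s],[s,c]])
    o=cor+Rm@[104,52]; print(yd,'ret origin',o.round(1),'tcp in ret',(Rm.T@(np.array([453.1,-159.8])-o)).round(1))
W=cloud(b).reshape(-1,3)
Q=W[(W[:,2]>118)&(W[:,2]<132)&(abs(W[:,0]-453)<30)&(abs(W[:,1]+160)<25)]
print(len(Q),cv2.minAreaRect(Q[:,:2].astype(np.float32)),np.median(Q[:,2]))
p,R,s=pose();print(np.degrees(np.arctan2(R[1,0],R[0,0]))-90)
```

```text
left (225.5, 168) (200.5, 204) (202.5, 237) ang 10.97 [ 455.9 -212.6]
near (212, 153.5) (280, 152.5) (348, 152.5) ang -79.09 [ 405.  -150.5]
corner [ 418.36008 -219.88342]
10.5 ret origin [ 511.1 -149.8] tcp in ret [-58.9   0.7]
11.2 ret origin [ 510.3 -148.7] tcp in ret [-58.3   0.2]
12 ret origin [ 509.3 -147.4] tcp in ret [-57.5  -0.5]
8408 ((452.15545654296875, -158.69338989257812), (42.78582763671875, 51.02777862548828), 11.455758094787598) 123.78479966440145
10.945495488611044
```

Call:
move_arm(slide=[[0,15,0],[0,20,0],[0,18,0],[0,8,0],[0,3,0],[0,0.5,0],[0,0.5,0],[0,0,0]], twist=[0,0,0,0,0,0,0,0])

```text
time_s: 5.42
tool_pos: [454.6, -160.5, 41.3]
ee_rot: [-0.449, 0.45, 0.546, -0.546]
ft_force: [0.3, 0.7, -4.1]
finger_gap: 28.7
```

Call:
move_arm(slide=[[0,1,0],[0,1,0],[0,0,0]], twist=[0,0,0])

```text
time_s: 5.67
tool_pos: [453.9, -160.2, 38.6]
ee_rot: [-0.449, 0.45, 0.546, -0.546]
ft_force: [-0.4, 0.3, -3.6]
finger_gap: 29.8
```

Call:
move_arm(slide=[[0,0.7,0],[0,0,0]], twist=[0,0])

```text
time_s: 5.83
tool_pos: [453.9, -160.2, 38.4]
ee_rot: [0.449, -0.45, -0.546, 0.546]
ft_force: [-3.5, 1.7, 3.6]
finger_gap: 28.8
```

Call:
move_arm(slide=[[0,-0.4,0],[0,0,-2],[0,0,-3],[0,0,-3],[0,0,-3],[0,0,-2],[0,0,-1],[0,0,0]], twist=[0,0,0,0,0,0,0,0])

```text
time_s: 6.5
tool_pos: [467.7, -157.7, 38.4]
ee_rot: [0.449, -0.45, -0.546, 0.546]
ft_force: [-4.8, -1.9, 4.6]
finger_gap: 29.0
```

Call:
move_arm(slide=[[0,0,-2],[0,0,-1.5],[0,0,-1],[0,0,0]], twist=[0,0,0,0])

```text
time_s: 6.83
tool_pos: [472.0, -156.9, 38.4]
ee_rot: [0.449, -0.45, -0.546, 0.546]
ft_force: [-5.1, -1.1, 5.9]
finger_gap: 29.1
```

Call:
move_arm(slide=[[0,-0.4,-1],[0,0,-1],[0,0,0]], twist=[0,0,0])

```text
time_s: 7.08
tool_pos: [474.0, -156.2, 38.4]
ee_rot: [0.449, -0.45, -0.546, 0.546]
ft_force: [-2.2, -0.6, 0.8]
finger_gap: 29.3
```

Call:
move_arm(slide=[[0,0,-1],[0,0,-0.7],[0,0,0]], twist=[0,0,0])

```text
time_s: 7.33
tool_pos: [475.6, -155.8, 38.4]
ee_rot: [-0.449, 0.449, 0.546, -0.546]
ft_force: [-3.7, -0.1, 2.3]
finger_gap: 28.9
```

Call:
move_arm(slide=[[0,0,-0.7],[0,0,-0.7],[0,0,0]], twist=[0,0,0])

```text
time_s: 7.58
tool_pos: [477.0, -155.5, 38.4]
ee_rot: [-0.449, 0.45, 0.546, -0.546]
ft_force: [-3.1, -0.7, 2.3]
finger_gap: 29.0
```

Call:
move_arm(slide=[[0,0,-0.7],[0,0,-0.7],[0,0,0]], twist=[0,0,0])

```text
time_s: 7.83
tool_pos: [478.4, -155.2, 38.4]
ee_rot: [-0.449, 0.45, 0.546, -0.546]
ft_force: [-4.4, -0.0, 2.5]
finger_gap: 29.0
```

Call:
move_arm(slide=[[0,0,-0.7],[0,0,-0.7],[0,0,0]], twist=[0,0,0])

```text
time_s: 8.08
tool_pos: [479.8, -155.0, 38.4]
ee_rot: [-0.449, 0.45, 0.546, -0.546]
ft_force: [-3.2, -0.7, 2.7]
finger_gap: 29.1
```

Call:
move_arm(slide=[[0,0,-0.6],[0,0,-0.6],[0,0,0]], twist=[0,0,0])

```text
time_s: 8.33
tool_pos: [480.9, -154.8, 38.4]
ee_rot: [-0.449, 0.45, 0.546, -0.546]
ft_force: [-3.8, -0.9, 2.6]
finger_gap: 29.1
```

Call:
move_arm(slide=[[0,0,-0.6],[0,0,-0.5],[0,0,0]], twist=[0,0,0])

```text
time_s: 8.58
tool_pos: [481.4, -154.7, 38.4]
ee_rot: [0.45, -0.449, -0.546, 0.546]
ft_force: [-7.3, -2.3, 4.6]
finger_gap: 29.0
```

Call:
move_arm(slide=[[0,0,-0.5],[0,0,-0.5],[0,0,0]], twist=[0,0,0])

```text
time_s: 8.83
tool_pos: [481.5, -154.6, 38.5]
ee_rot: [0.45, -0.448, -0.545, 0.547]
ft_force: [-11.8, -1.2, 9.0]
finger_gap: 28.7
```

Call:
move_arm(slide=[[0,0,-0.5],[0,0,-0.5],[0,0,0]], twist=[0,0,0])

```text
time_s: 9.08
tool_pos: [481.6, -154.7, 38.5]
ee_rot: [0.451, -0.448, -0.545, 0.547]
ft_force: [-15.6, -3.6, 14.2]
finger_gap: 29.0
```

The toe met the stop near TCP x 481.5, where forward motion ended and the force rose to 12–15 N. I'll ease off, release and lift.

Call:
move_arm(slide=[[0,-0.5,0],[0,-0.4,0],[0,0,0]], twist=[0,0,0])

```text
time_s: 9.33
tool_pos: [481.6, -154.6, 38.6]
ee_rot: [0.451, -0.448, -0.545, 0.547]
ft_force: [-11.4, -4.1, 5.2]
finger_gap: 28.9
```

Call:
move_arm(slide=[[0,0,0],[0,0,0],[0,0,0],[0,0,0],[0,0,0],[0,0,0]], twist=[0,0,0,0,0,0], gripper=0.2)

```text
time_s: 9.83
tool_pos: [484.2, -154.1, 39.4]
ee_rot: [-0.449, 0.45, 0.546, -0.546]
ft_force: [-0.6, 0.5, -0.3]
finger_gap: 51.3
```

Call:
move_arm(slide=[[0,-5,0],[0,-15,0],[0,-25,0],[0,-30,0],[0,-25,0],[0,0,0]], twist=[0,0,0,0,0,0])

```text
time_s: 10.33
tool_pos: [487.4, -155.8, 145.7]
ee_rot: [-0.446, 0.453, 0.547, -0.545]
ft_force: [0.3, -1.4, 1.4]
finger_gap: 51.5
```

Run:
```python
from h import *
p,R,s=pose();print(p.round(1),R.round(3).tolist(),s['q'].round(2),s['ft_force'],s['finger_gap'])
b=snap('wrist','w3')
cv2.imwrite('pics/w3v.png',b['im'][:,:,::-1])
W=cloud(b);z=W[...,2];X=W.reshape(-1,3)
def rect(n,x,y,r,lo,hi):
  P=X[(abs(X[:,0]-x)<r)&(abs(X[:,1]-y)<r)&(X[:,2]>lo)&(X[:,2]<hi)]
  if len(P)>9: print(n,len(P),cv2.minAreaRect(P[:,:2].astype(np.float32)),np.median(P[:,2]))
rect('tab',429,-73,28,40,50);rect('blk',481,-155,30,52,64);rect('jar?',380,-150,60,35,60)
```

```text
[ 487.4 -155.8  145.7] [[-0.192, 0.009, -0.981], [0.981, -0.005, -0.192], [-0.006, -1.0, -0.008]] [-0.46  0.03  1.92  0.    1.18 -2.23] [ 0.27314302 -1.37363578  1.37278087] 51.48556964586244
tab 1026 ((430.8665466308594, -74.43508911132812), (37.33988571166992, 12.297654151916504), 10.472415924072266) 45.09267654309146
blk 2629 ((480.92095947265625, -154.2044677734375), (42.90443801879883, 30.226057052612305), 11.35197925567627) 57.152746504095255
jar? 3027 ((363.51190185546875, -154.48130798339844), (22.894649505615234, 52.31465530395508), 10.937777519226074) 48.91303273143675
```

View pics/w3v.png

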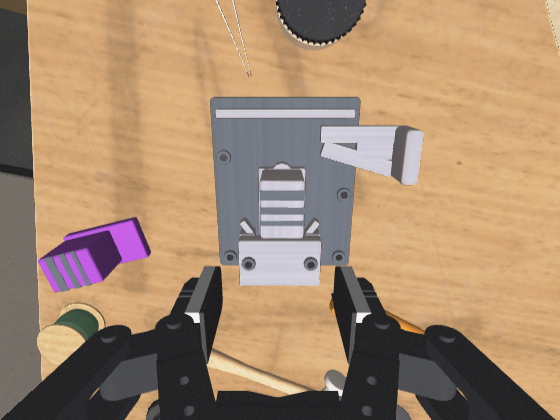

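Block is seated with its toe under the retainer (block top at (282,205)), and the wedge is still drawn back with its tab at (412,155). Next I'll go outside the tab with the gripper closed.

Call:
move_arm(slide=[[10,0,4],[20,0,7],[28,0,9],[28,0,9],[25,0,9],[20,0,5.9],[0,0,0],[0,20,0],[0,25,0],[0,25,0],[0,22,0],[0,10,0],[0,6,0],[0,0,0],[0,0,0]], twist=[0,0,0,0,0,0,0,0,0,0,0,0,0,0,0], gripper=-1)

```text
time_s: 11.63
tool_pos: [415.9, -34.2, 31.6]
ee_rot: [-0.449, 0.45, 0.546, -0.546]
ft_force: [0.9, -1.0, 0.2]
finger_gap: 0.0
```

Call:
move_arm(slide=[[-2,0,-3],[-4,0,0],[-5,0,0],[-3,0,0],[-1.5,0,0],[-1,0,0],[-1,0,0],[0,0,0]], twist=[0,0,0,0,0,0,0,0])

```text
time_s: 12.3
tool_pos: [421.9, -50.8, 31.3]
ee_rot: [0.45, -0.45, -0.546, 0.546]
ft_force: [-0.5, 0.1, 0.2]
finger_gap: -0.1
```

Call:
move_arm(slide=[[-1,0,0],[-1.5,0,0],[-1.5,0,0],[-1.5,0,0],[-1.5,0,0],[-1,0,0],[0,0,0]], twist=[0,0,0,0,0,0,0])

```text
time_s: 12.88
tool_pos: [423.3, -58.1, 31.2]
ee_rot: [-0.45, 0.449, 0.546, -0.546]
ft_force: [-0.4, 4.4, 1.7]
finger_gap: 0.2
```

Call:
move_arm(slide=[[-1,0,0],[-2,0,0],[-2.5,0,0],[-2.5,0,0],[-2.5,0,0],[-2.5,0,0],[-2.5,0,0],[-2.5,0,0],[-2,0,0],[-1,0,0],[0,0,0]], twist=[0,0,0,0,0,0,0,0,0,0,0])

```text
time_s: 13.8
tool_pos: [427.4, -78.9, 31.3]
ee_rot: [-0.45, 0.449, 0.546, -0.546]
ft_force: [0.1, 4.2, 2.0]
finger_gap: 0.3
```

Call:
move_arm(slide=[[-1,0,0],[-1.5,0,0],[-2,0,0],[-2,0,0],[-1.5,0,0],[-1,0,0],[0,0,0]], twist=[0,0,0,0,0,0,0])

```text
time_s: 14.38
tool_pos: [429.2, -87.8, 31.3]
ee_rot: [-0.45, 0.449, 0.546, -0.546]
ft_force: [0.3, 4.0, 1.8]
finger_gap: -0.3
```

Call:
move_arm(slide=[[-1,0,0],[-1,0,0],[-1,0,0],[-1,0,0],[-0.7,0,0],[0,0,0]], twist=[0,0,0,0,0,0])

```text
time_s: 14.88
tool_pos: [430.0, -92.3, 31.3]
ee_rot: [-0.45, 0.449, 0.546, -0.546]
ft_force: [1.1, 4.9, 1.0]
finger_gap: 0.1
```

Call:
move_arm(slide=[[-1,0,0],[-1,0,0],[-0.8,0,0],[0,0,0]], twist=[0,0,0,0])

```text
time_s: 15.22
tool_pos: [430.6, -95.2, 31.3]
ee_rot: [-0.45, 0.449, 0.546, -0.546]
ft_force: [0.1, 5.0, 2.0]
finger_gap: -0.2
```

Call:
move_arm(slide=[[-1,0,0],[-1,0,0],[-0.8,0,0],[0,0,0]], twist=[0,0,0,0])

```text
time_s: 15.55
tool_pos: [431.1, -97.8, 31.2]
ee_rot: [-0.45, 0.449, 0.546, -0.546]
ft_force: [0.2, 5.4, 1.4]
finger_gap: 0.1
```

Call:
move_arm(slide=[[-0.8,0,0],[-0.8,0,0],[-0.6,0,0],[0,0,0]], twist=[0,0,0,0])

```text
time_s: 15.88
tool_pos: [431.3, -99.2, 31.2]
ee_rot: [-0.45, 0.449, 0.546, -0.545]
ft_force: [-0.3, 9.3, 3.4]
finger_gap: -0.1
```

Call:
move_arm(slide=[[-0.8,0,0],[-0.8,0,0],[-0.4,0,0],[0,0,0]], twist=[0,0,0,0])

```text
time_s: 16.22
tool_pos: [431.4, -100.2, 31.2]
ee_rot: [-0.451, 0.448, 0.546, -0.545]
ft_force: [-0.9, 13.3, 6.5]
finger_gap: -0.2
```

Call:
move_arm(slide=[[-0.8,0,0],[-0.8,0,0],[-0.4,0,0],[0,0,0]], twist=[0,0,0,0])

```text
time_s: 16.55
tool_pos: [431.6, -101.2, 31.2]
ee_rot: [-0.451, 0.448, 0.547, -0.545]
ft_force: [-0.4, 18.6, 9.7]
finger_gap: 0.0
```

The wedge met the nub at about 45 mm of travel and the push rose steadily to 18 N, so it is snug. I'll back off and look.

Call:
move_arm(slide=[[1.5,0,0],[3,0,0],[8,0,0],[15,0,0],[12,0,0],[0,-20,0],[0,-35,0],[0,-35,0],[0,-30,0],[-25,0,-8],[-30,0,-8],[-20,0,-8],[0,0,0],[0,0,0]], twist=[0,0,0,0,0,0,0,0,0,0,0,0,0,0])

```text
time_s: 17.72
tool_pos: [462.7, -134.9, 151.1]
ee_rot: [0.45, -0.45, -0.545, 0.546]
ft_force: [-0.1, 0.8, 0.1]
finger_gap: 0.1
```

Run:
```python
from h import *
p,R,s=pose();print(p.round(1),s['q'].round(2),s['ft_force'].round(1))
b=snap('wrist','w4')
X=cloud(b).reshape(-1,3)
def rect(n,x,y,r,lo,hi):
  P=X[(abs(X[:,0]-x)<r)&(abs(X[:,1]-y)<r)&(X[:,2]>lo)&(X[:,2]<hi)]
  if len(P)>9: print(n,len(P),cv2.minAreaRect(P[:,:2].astype(np.float32)),np.median(P[:,2]))
rect('tab',440,-122,24,40,50);rect('blk',481,-155,30,52,64);rect('ret',530,-146,38,34,42)
```

```text
[ 462.7 -134.9  151.1] [-0.45 -0.04  1.98 -0.    1.2  -2.21] [-0.1  0.8  0.1]
tab 871 ((441.990966796875, -130.0654754638672), (37.649593353271484, 37.35657501220703), 10.842973709106445) 45.22770063027431
blk 2335 ((480.66461181640625, -155.517822265625), (42.02821731567383, 30.262723922729492), 12.269031524658203) 57.11179469493001
ret 1775 ((525.6608276367188, -149.48611450195312), (44.46381759643555, 71.90996551513672), 31.321828842163086) 37.11076231492699
```

View pics/w4.png

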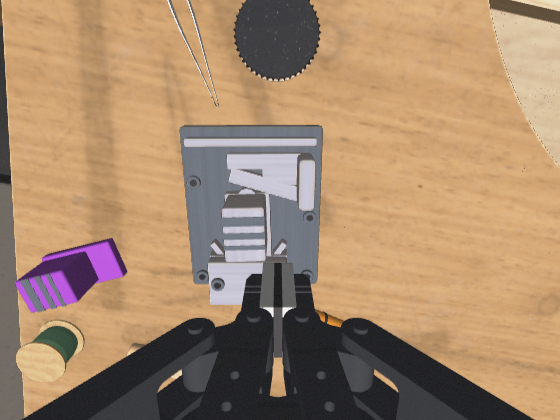

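The wedge face bears on the nub at (247,192), the block at (245,227) is still upright with its toe under the overhang, and the bystanders look undisturbed. I'm handing it in.

```bash
python3 -c "
from station import robot
print(robot.sign_off(), robot.state()['time_s'])"
```

```text
the job is handed in; nothing more can be done
the job is handed in; nothing more can be done
```

I set the steel block upright on the bed and slid its toe under the retainer until it bore on the hidden stop. I then let go and pushed the wedge in behind it. The job was handed in at about 18 s of the 54 s allowed, with the arm clear of everything.

- **Stop:** forward motion ended and the force rose to about 12–16 N, with block_grip at about x -30 in the retainer frame. This is inside the expected -34 to -26.
- **Wedge:** it ran at its usual 4–5 N of friction and met the nub at about 45 mm of travel. The push then rose to 18.6 N. That is a little above the 10–15 N you asked for, but under the 30 N limit.
- **Downward press:** while seating the toe, the press on the bed also reached roughly 18 N before I eased off.
- **Final picture:** the block is upright with its toe under the overhang and the wedge against the nub. Its measured position had shifted about 1.3 mm sideways and its heading about 1° since I released it. That is about the measuring error, and the toe has 2 mm of play each side.
- **Not confirmed:** my last measurements of the tab and retainer were spoiled by other points in view. The wedge's final travel comes only from the arm's position, and I did not test the clamping by pulling on the block.
- **Other things on the bench:** the jar, tweezers and purple look-alike looked undisturbed. The hand partly hid the ring clamp and hammer, and the charcoal block and dish were out of view, but the arm felt no unexpected contact.

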